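# Square up a pile of assay plates beside the analyser

## Robot

A 6-joint arm with a two-finger parallel gripper is mounted at the origin on the work surface. World frame = base frame: x ahead of the robot, y to its left, z up, the work surface at z = 0. Lengths are in m, angles in degrees, forces in N, time in s.
With the tool pointing down it reaches from about 0.35 to 0.875 m from the base axis. Payload 4.2 kg.
Tool frame: the origin (TCP) lies on the centre line of the jaws, within the pads' length; the fingertips stand r.tip_extent ahead of it and the grasp point (between the pads) lies 11 mm behind it (r.tip_extent is the distance from the TCP to the fingertips, in m); z points along the fingers, y is the line along which they close (so a half turn about z gives the same grasp; the last joint's range is limited). The gripper opens to 87 mm and grips with 3 to 60 N. Pads are 19 mm wide; open, the fingers measure 117 mm over their backs; the gripper's body (75 mm by 190 mm) begins 51 mm behind the grasp point.
Start: joints at [86.666, 22.042, 0.453, 0, -68.411, -14.817], TCP at [0.195, 0.594, 0.231] pointing down, gripper open.
Joint ranges: [-179.83, 179.83], [-69.29, 118.12], [-61.27, 80.66], [-181.25, 117.63], [-171.15, -9.14], [-177.46, 177.46]. Speed limits (degrees/s): [159.86, 159.86, 180, 180, 180, 180].

## Interface

Orientations are given as a 3x3 rotation matrix whose columns are the frame's x, y, z axes.
In Python, from station import r gives the robot as it stands.
- The arm moves only by the shell command python3 -m jog 'ROWS'. ROWS is text: rows parted by semicolons, each of 5 numbers parted by spaces: the opening, from 0 (shut) to 1 (fully open), then the shift along the world's x, y, z in mm, then the turn about the world's z in degrees. In form: hand dx dy dz roll; .... A call has 1 to 5 rows; each row shifts and turns the commanded pose from where the row before left it; what a row does not reach is not made up. A row lasts 1/8 s, in which the tool goes at most 62.5 mm and 10.7 degrees, less where a joint would pass 70% of its speed; a pose out of reach is approached as far as the arm can. A call is refused whole if a number of a shift passes 62.5 or a number of a turn 10.7, either way. A call with a gripper value outside its range is refused whole. The fingers move at their own pace and stop on an object; the grip force is fixed at half the most. Time passes only in rows, so rows that do not move let the fingers close. It gives the time, the measured TCP pose, the force, the opening and the grip force at its end, in the units of the state.
- r.sense(): the state, without advancing time (a new reading comes with each control period).
- r.capture(name): name is "scene" or "top" or "wrist"; returns a dict with "pixels" (384x512x3 uint8, red, green, blue), "fovy" (degrees; the focal length in pixels is half the picture's height over the tangent of half this angle, whatever the lens; pixels are square), "cx", "cy" (the principal point, pixels), "origin" and "orientation" of the camera in the world; the wrist camera has in their place "T_tool_cam" (4x4, takes a point from camera to tool coordinates, whose origin is the TCP and whose axes are the flange's). Camera axes: x right, y down, z forward; pixel columns grow to the right and rows downward; lengths in m; the calibration is good to about 2 mm. A picture is of the moment at which its call begins: read the wrist's pose just before it. There is no depth.
- r.finish_job(): hands the job in; it is judged then, once.
The state is a dict: "time_s": time; "joints": joint angles; "joint_velocities": joint speeds; "effort": joint torques, N m; "tcp_pos": TCP position; "ee_rot": TCP orientation; "wrist_force": force on the tool from outside, world axes, zero at the start; "moment": the same for the moment, N m; "gripper_width": opening from 0.0 (shut) to 1.0 (fully open); "gripper_force": force on a finger pad.
Only numpy, scipy, OpenCV 4.12 (cv2) and the standard library are available. Lean on these libraries where they do the work, as an engineer would, in place of code of your own. Each camera call takes 0.05 s, during which the arm holds its last target. There are 200 camera calls.

## Task

First push the white and the blue plate together so that they lie exactly one over the other, flush against the stand's blue end wall and the side of its grey step, while the yellow plate still waits on the step. Then slide the yellow plate along off the step onto them, without lifting or tipping it, until it too touches the end wall and all three make one square pile with flush edges. Keep all the plates level and leave the tube rack, jar and tip box where they are.

Things in the scene. Friction and masses are not known exactly. Their poses are not given: they have to be found in the camera images.
- stand: Fixed stand: a grey step and a blue upright end wall forming an inside corner on the bench. Origin: at bench level, centre of the place where the pile belongs; x towards the end wall, y towards the step, z up. A plate in its right place has its origin at x = y = 0 here and its x along this x. The pile's other two sides (-x, -y) are open bench
- end_wall (a point): Top inner edge of the stand's blue end wall, level with the middle of the pile's place: x = 64, y = 0, z = 52 mm in the stand's frame, whose axes it shares. The wall is upright, 10 mm thick, 52 mm high, and runs from y = -43 to +178 mm, so it also closes the step's far end
- step_edge (a point): Top edge of the grey step's side face, against which the pile is pushed: x = 0, y = 43, z = 31 mm in the stand's frame, whose axes it shares. The step is solid with a flat top, x = -110 to +64, y = +43 to +178 mm, 31 mm high, 1 mm above the top of two stacked plates
- white_plate: White plate, lowest of the pile, lying on the bench a little off its place and turned: 128 mm along its own x, 86 mm along its own y, 15 mm thick, edges rounded 2 mm, about 0.12 kg, 24 flat wells on top; too wide to grasp, slides when its edge is pushed with 1 to 2 N. Origin: centre of its underside; z up
- blue_plate: Blue plate, lying askew on the white one: 128 mm along its own x, 86 mm along its own y, 15 mm thick, edges rounded 2 mm, about 0.12 kg, 24 flat wells on top; too wide to grasp, slides when its edge is pushed with 1 to 2 N. Origin: centre of its underside; z up
- yellow_plate: Yellow plate with dark red wells, lying on the step, askew and away from the end wall: 128 mm along its own x, 86 mm along its own y, 15 mm thick, edges rounded 2 mm, about 0.12 kg, 24 flat wells on top; too wide to grasp, slides when its edge is pushed with 1 to 2 N. Origin: centre of its underside; z up
- tube_rack: Bystander: cream rack with red-capped sample tubes, 130 x 50 x 88 mm high, standing on the bench on the open side of the pile (stand's -y). Long side along its x. Origin: centre of its underside
- reagent_jar: Bystander: reagent jar with blue cap, 52 mm across, 75 mm high, behind the end wall. Origin: centre of its underside
- tip_box: Bystander: pipette-tip box with green lid, 58 x 73 x 48 mm high, behind the end wall. Origin: centre of its underside
Not all that is in view belongs to the job. What is meant by the blue_plate is not green, purple or turquoise, and is the larger of those in its own colour.

How it is judged:
By the outcome, as a careful person would: the job done as asked, in the order asked, and still so for the second after the job is handed in, with the robot touching nothing.
It also fails if it takes over 72 s, if anything falls off the work surface, if the arm or the gripper's body presses on something with over 40 N, if the wrist force passes 120 N, or if a joint passes its speed limit or range.

## Working session

There is one attempt and no reset: what is moved stays moved. The work goes in short steps, Python scripts to look and compute and a shell command to move; the robot and the scene stay as the last step left them, time stands still between calls to the robot, and variables do not carry over. Pictures are saved under pics/ and viewed, at most 10 in all, crops included, and the job is handed in when it is done.

```bash
ls; mkdir -p pics
python3 - <<'E'
from station import r
import cv2, numpy as np
s=r.sense();print({k:np.round(v,3).tolist() for k,v in s.items()}, r.tip_extent)
for n in("scene","top","wrist"):
    c=r.capture(n);cv2.imwrite(f"pics/{n}0.png",c["pixels"][...,::-1])
    np.save(f"pics/{n}0.npy",c["pixels"]);print(n,{k:(np.round(v,4).tolist()) for k,v in c.items() if k!="pixels"})
E
```

```text
pics
{'time_s': 0.0, 'joints': [86.667, 22.09, 0.38, -0.03, -68.41, -14.816], 'joint_velocities': [-0.027, 0.066, -0.016, 0.034, -0.161, -0.012], 'effort': [0.0, -39.066, 18.74, 4.22, 0.011, -0.0], 'tcp_pos': [0.194, 0.593, 0.229], 'ee_rot': [[0.95, -0.312, -0.001], [-0.312, -0.95, -0.002], [0.0, 0.002, -1.0]], 'wrist_force': [1.079, -0.297, -0.259], 'moment': [-0.01, 0.016, -0.033], 'gripper_force': 0.0, 'gripper_width': 0.998} 0.008
scene {'fovy': 54.5539, 'cx': 259.3675, 'cy': 195.2918, 'origin': [1.1113, 0.2264, 0.6264], 'orientation': [[-0.481, 0.5798, -0.6576], [0.8766, 0.3086, -0.3691], [-0.011, -0.7541, -0.6567]]}
top {'fovy': 50.668, 'cx': 257.891, 'cy': 193.5025, 'origin': [0.4535, -0.0761, 0.9475], 'orientation': [[0.0021, -0.9927, 0.121], [-0.9999, -0.0033, -0.0099], [0.0102, -0.121, -0.9926]]}
wrist {'fovy': 61.4739, 'cx': 254.5283, 'cy': 192.5679, 'T_tool_cam': [[-0.0001, -0.952, -0.3061, 0.0854], [1.0, -0.0002, 0.0004, 0.0006], [-0.0004, -0.3061, 0.952, -0.1535], [0.0, 0.0, 0.0, 1.0]]}
```

View pics/scene0.png

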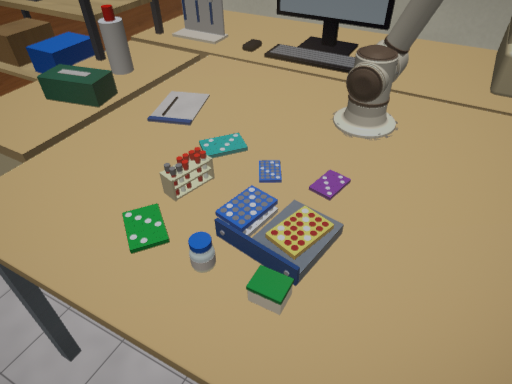

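View pics/top0.png

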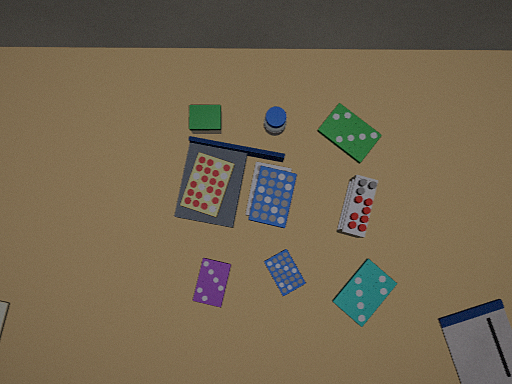

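The views show the stand with its blue wall (top image, 190–284 px wide, row ~140–158), yellow plate on the step at (207,184), blue on white at (273,195), and the rack at (358,206). The jar is at (276,120) and the tip box at (205,117), both behind the wall. I'll get rough positions from the top view.

```bash
cat > h.py <<'E'
import numpy as np, cv2
from station import r
def cam(n):
    s=r.sense(); c=r.capture(n)
    if n=="wrist":
        T=np.array(c["T_tool_cam"]); R=np.array(s["ee_rot"]); o=R@T[:3,3]+s["tcp_pos"]; R=R@T[:3,:3]
    else: o,R=np.array(c["origin"]),np.array(c["orientation"])
    return dict(px=np.array(c["pixels"]),f=192/np.tan(np.radians(c["fovy"]/2)),c=np.array([c["cx"],c["cy"]]),o=o,R=R)
def ray(c,p,z):
    p=np.atleast_2d(np.asarray(p,float)); d=np.c_[(p-c["c"])/c["f"],np.ones(len(p))]@c["R"].T
    return (c["o"]+d*((z-c["o"][2])/d[:,2])[:,None])[:,:2]
def proj(c,P):
    q=(np.atleast_2d(P)-c["o"])@c["R"]; return q[:,:2]/q[:,2:]*c["f"]+c["c"]
def save(c,name,k=1): cv2.imwrite("pics/"+name,cv2.resize(c["px"][...,::-1],None,fx=k,fy=k))
E
python3 - <<'E'
from h import *
c=cam("top"); m=lambda p,z:print((ray(c,p,z)*1000).round(0).tolist())
m([[190,138],[284,154]],.052)   # wall top
m([[207,184]],.046); m([[272,195]],.03); m([[358,206]],.07); m([[276,115]],.075);m([[205,117]],.048)
m([[344,236],[371,240],[355,176],[379,181]],.07)
E
```

```text
[[688.0, 69.0], [652.0, -144.0]]
[[584.0, 29.0]]
[[562.0, -117.0]]
[[534.0, -303.0]]
[[736.0, -125.0]]
[[739.0, 36.0]]
[[469.0, -271.0], [460.0, -329.0], [600.0, -298.0], [589.0, -351.0]]
```

```bash
python3 -m jog '1 37 -58 0 0; 1 37 -58 0 0; 1 37 -58 0 0; 1 37 -58 0 0; 1 37 -58 0 0'; python3 -m jog '0.35 37 -58 0 0; 0.35 37 -58 0 0; 0.35 37 -58 0 0; 0.35 37 -58 0 0; 0.35 37 -58 0 0'; python3 -m jog '0.35 35 -64 20 8.6; 0.35 0 0 0 0; 0.35 0 0 0 0'
python3 -m jog '0.35 0 0 0 0'
python3 - <<'E'
from h import *
c=cam("wrist"); save(c,"w1.png",1.5); np.save("pics/w1.npy",c,allow_pickle=True)
s=r.sense();print(s["tcp_pos"],np.round(s["ee_rot"],3).tolist())
E
```

```text
time_s: 0.82
tcp_pos: [0.3634, 0.3286, 0.2307]
ee_rot: [[0.95, -0.311, 0.0], [-0.311, -0.95, 0.0], [0.0, -0.0, -1.0]]
wrist_force: [0.6, 0.5, -0.1]
gripper_width: 1.003
gripper_force: 0.0
time_s: 1.45
tcp_pos: [0.5316, 0.0651, 0.2307]
ee_rot: [[0.95, -0.311, 0.0], [-0.311, -0.95, 0.0], [0.0, -0.0, -1.0]]
wrist_force: [1.1, 0.5, 0.2]
gripper_width: 0.513
gripper_force: 0.0
time_s: 1.58
tcp_pos: [0.5321, 0.0635, 0.2299]
ee_rot: [[0.948, -0.318, -0.001], [-0.318, -0.948, -0.001], [-0.001, 0.001, -1.0]]
wrist_force: [-0.6, 0.0, 0.4]
gripper_width: 0.413
gripper_force: 0.0
[0.53116401 0.065115   0.22988028] [[0.949, -0.316, -0.001], [-0.316, -0.949, -0.0], [-0.001, 0.001, -1.0]]out of range; nothing moved
```

```bash
python3 -m jog '0.35 24 -40 10 4.3; 0.35 24 -40 10 4.3; 0.35 22 -35 0 0; 0.35 0 0 0 0; 0.35 0 0 0 0'
python3 - <<'E'
from h import *
c=cam("wrist"); save(c,"w1.png",1.5); np.save("pics/w1.npy",c,allow_pickle=True)
s=r.sense();print(s["tcp_pos"],np.round(s["ee_rot"],3).tolist())
E
```

```text
time_s: 2.25
tcp_pos: [0.6002, -0.0467, 0.2503]
ee_rot: [[0.986, -0.165, -0.001], [-0.165, -0.986, 0.0], [-0.001, -0.0, -1.0]]
wrist_force: [0.1, 0.4, 0.4]
gripper_width: 0.35
gripper_force: 0.0
[ 0.60017305 -0.04654507  0.25048065] [[0.986, -0.164, -0.001], [-0.164, -0.986, 0.0], [-0.001, -0.0, -1.0]]
```

View pics/w1.png

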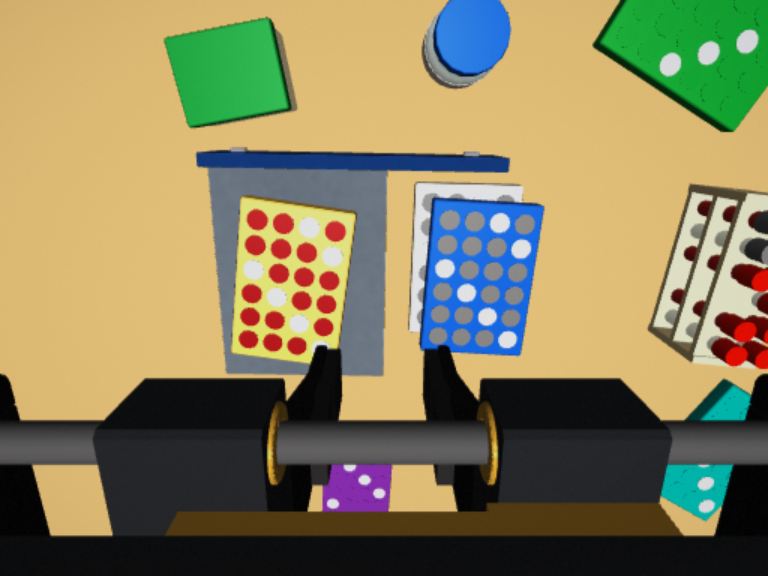

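The wrist view shows, in 1.5x pixels, the wall band at row ~160 and the step's side edge at column ~386. The white plate shows behind blue (corners 415,183 / 522,186), blue's corners are 433,198 / 543,206 / 520,355 / 421,348, and yellow is fully visible. Next step is fitting them.

```bash
cat > meas.py <<'E'
from h import *
def mask(c,name):
    h=cv2.cvtColor(c["px"],cv2.COLOR_RGB2HSV).astype(int); H,S,V=h[...,0],h[...,1],h[...,2]
    m={"blue":(H>100)&(H<125)&(S>150)&(V>165),"wall":(H>100)&(H<130)&(S>130)&(V<165)&(V>50),
       "yellow":(H>22)&(H<34)&(S>90)&(V>200),"white":(S<40)&(V>190),"step":(S<80)&(V<150)&(V>60)&(H>95)&(H<130)}[name]
    return m.astype(np.uint8)
def rect(c,name,z,lo):
    m=cv2.morphologyEx(mask(c,name),cv2.MORPH_OPEN,np.ones((3,3)))
    cs=[k for k in cv2.findContours(m,0,1)[0] if cv2.contourArea(k)>lo]
    k=max(cs,key=cv2.contourArea); P=ray(c,cv2.convexHull(k)[:,0],z)*1000
    return k,P
E
python3 - <<'E'
from meas import *
c=np.load("pics/w1.npy",allow_pickle=True).item(); print("cam",c["o"].round(3))
out=c["px"].copy()
for n,z in(("blue",.030),("yellow",.046),("wall",.052),("step",.031),("white",.015)):
    k,P=rect(c,n,z,300); cv2.drawContours(out,[k],-1,(255,0,255),1)
    print(n,cv2.contourArea(k),cv2.minAreaRect(P.astype(np.float32)),(cv2.approxPolyDP(P.astype(np.float32)[:,None],4,True)[:,0]).round(1).tolist())
cv2.imwrite("pics/w1m.png",cv2.resize(out[80:300,100:400,::-1],None,fx=2.5,fy=2.5,interpolation=0))
E
```

```text
cam [ 0.684 -0.062  0.404]
blue 6677.5 ((559.0802612304688, -120.11731719970703), (84.610595703125, 126.4820327758789), 77.16222381591797) [[629.5, -93.69999694824219], [611.5, -173.8000030517578], [489.0, -146.89999389648438], [509.5, -66.4000015258789]]
yellow 2620.5 ((584.62548828125, 27.119815826416016), (84.21973419189453, 126.07489776611328), 71.91021728515625) [[656.2999877929688, 47.20000076293945], [630.7999877929688, -31.799999237060547], [528.2999877929688, 1.899999976158142], [518.7999877929688, 26.200000762939453], [538.2000122070312, 85.30000305175781]]
wall 1848.0 ((669.014892578125, -37.94200134277344), (218.8197479248047, 10.736529350280762), 79.56971740722656) [[687.2999877929688, 69.9000015258789], [692.2000122070312, 68.5], [656.0, -136.3000030517578], [652.4000244140625, -145.39999389648438], [645.2000122070312, -144.8000030517578]]
step 6668.5 ((585.5762329101562, 20.8502197265625), (133.42393493652344, 171.17539978027344), 79.510009765625) [[680.7999877929688, 70.5], [656.7999877929688, -59.79999923706055], [490.6000061035156, -28.600000381469727], [513.7999877929688, 101.5999984741211]]
white 1299.0 ((517.9729614257812, -342.6529235839844), (46.86278533935547, 140.72872924804688), 74.97014617919922) [[587.7000122070312, -353.8999938964844], [483.79998779296875, -357.70001220703125], [453.5, -316.0], [455.3999938964844, -304.29998779296875], [591.0999755859375, -340.8999938964844]]
```

View pics/w1m.png

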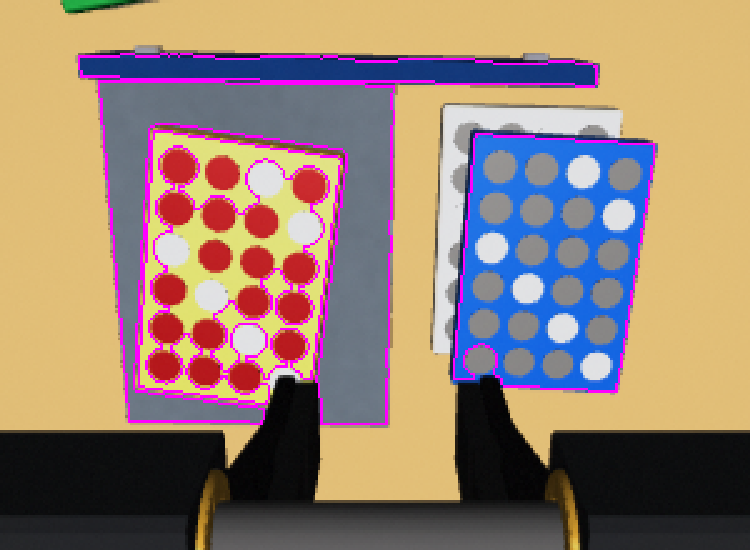

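```bash
python3 -m jog '0.35 -43 -17 0 -1; 0.35 -43 -17 -20 0; 0.35 -42 -16 -60 0; 0.35 0 0 -60 0; 0.35 0 0 -60 0'; python3 -m jog '0.35 0 0 -36 0; 0.35 0 0 0 0; 0.35 0 0 0 0'
cat > st.py <<'E'
from h import *
O=np.array([590.,-91]);a=np.radians(-10.45);E=np.array([[np.cos(a),np.sin(a)],[-np.sin(a),np.cos(a)]])
S=lambda p:(np.atleast_2d(p)-O)@E.T
E
python3 - <<'E'
from st import *
c=np.load("pics/w1.npy",allow_pickle=True).item()
z=lambda u:np.array(u)/2.5+[100,80]
print("white",S(ray(c,z([[443,104],[620,109],[433,352]]),.015)*1000).round(1).tolist())
s=r.sense();print(s["tcp_pos"],S(s["tcp_pos"][:2]*1000),s["joints"])
E
```

```text
time_s: 2.92
tcp_pos: [0.4797, -0.0942, 0.0605]
ee_rot: [[0.984, -0.181, 0.004], [-0.181, -0.984, 0.0], [0.004, -0.001, -1.0]]
wrist_force: [0.0, -0.4, -0.6]
gripper_width: 0.354
gripper_force: 0.0
time_s: 3.3
tcp_pos: [0.4811, -0.0946, 0.0261]
ee_rot: [[0.983, -0.181, 0.003], [-0.181, -0.983, 0.0], [0.003, -0.001, -1.0]]
wrist_force: [1.0, -0.1, 0.1]
gripper_width: 0.35
gripper_force: 0.0
white [[50.5, 18.6], [49.6, -65.3], [-76.2, 18.9]]
[ 0.48108823 -0.09458983  0.02607977] [[-106.45420101  -23.28441912]] [ 7.91220660e+00  2.40430505e+01 -3.25251090e+01  3.98450946e-02
 -3.32680702e+01  7.16138758e+01]
```

```bash
python3 -m jog '0.35 0 0 -12 0; 0.35 5.9 -1.1 0 0; 0.35 5.9 -1.1 0 0; 0.35 5.9 -1.1 0 0; 0.35 5.9 -1.1 0 0'; python3 -m jog '0.35 3 -0.5 0 0; 0.35 2 -0.4 0 0; 0.35 1 -0.2 0 0;0.35 0 0 0 0'
cat > w.py <<'E'
from st import *
s=r.sense();print(S(np.array(s["tcp_pos"])[:2]*1000).round(1),round(s["tcp_pos"][2]*1e3,1),"F",(E@np.array(s["wrist_force"])[:2]).round(1),s["wrist_force"][2].round(1),"yaw",np.degrees(np.arctan2(s["ee_rot"][1][0],s["ee_rot"][0][0])).round(2),s["time_s"])
E
python3 w.py
```

```text
time_s: 3.92
tcp_pos: [0.5027, -0.1, 0.0125]
ee_rot: [[0.983, -0.184, -0.002], [-0.184, -0.983, -0.0], [-0.002, 0.001, -1.0]]
wrist_force: [-2.6, 0.5, 2.4]
gripper_width: 0.35
gripper_force: 1.6
time_s: 4.42
tcp_pos: [0.5096, -0.1009, 0.0124]
ee_rot: [[0.983, -0.183, 0.001], [-0.183, -0.983, -0.0], [0.0, -0.0, -1.0]]
wrist_force: [-1.0, -1.1, -0.8]
gripper_width: 0.35
gripper_force: 0.6
[[-77.2 -24.3]] 12.4 F [-0.8 -1.2] -0.8 yaw -10.55 4.425
```

```bash
for i in 1; do python3 -m jog '0.35 1 -0.2 0 0; 0.35 1 -0.2 0 0; 0.35 1 -0.2 0 0;0.35 0 0 0 0' >/dev/null; python3 w.py; python3 -m jog '0.35 1 -0.2 0 0; 0.35 1 -0.2 0 0;0.35 0 0 0 0' >/dev/null; python3 w.py;  done
```

```text
[[-77.2 -24.5]] 12.2 F [-7.9  2.4] 4.6 yaw -10.56 4.925
[[-77.2 -24.8]] 11.9 F [-10.4   4. ] 7.5 yaw -10.59 5.3
```

```bash
python3 -m jog '0.35 -12 2.2 0 0; 0.35 -13 2.4 0 0; 0.35 0 0 50 0; 0.8 0 0 50 -10; 0.8 9 -11 10 -10' >/dev/null;python3 w.py; python3 -m jog '0.8 12 -14 0 -10;0.8 12 -14 0 -10;0.8 12 -14 0 -10;0.8 12 -14 0 -10;0.8 12 -14 0 -10'>/dev/null; python3 -m jog '0.8 12 -14 0 -10; 0.8 0 0 0 -10; 0.8 0 0 0 0;0.8 0 0 0 0'>/dev/null
python3 w.py
python3 - <<'E'
from st import *
c=cam("wrist"); save(c,"w2.png",1.5); np.save("pics/w2.npy",c,allow_pickle=True)
E
```

```text
[[-84.8 -32.9]] 126.7 F [ 0.5 -0.1] -0.6 yaw -30.78 5.925
[[  -1. -103.]] 122.6 F [-0.2 -0.6] 0.1 yaw -100.4 7.05
```

View pics/w2.png

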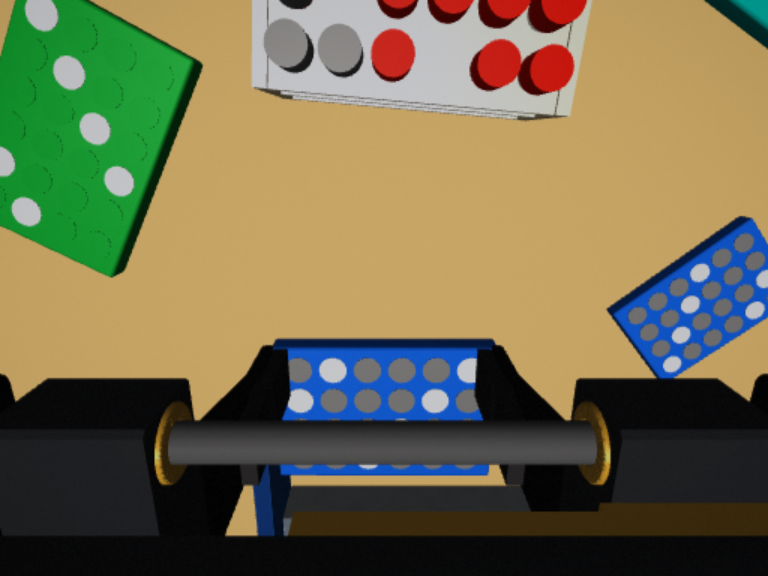

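The view shows blue's -y edge from (275,346) to (495,346), parallel to the finger line. The rack stays clear at the top of the image.

Run:
```python
from st import *
c=np.load("pics/w2.npy",allow_pickle=True).item()
q=lambda p,z:print(S(ray(c,np.array(p)/1.5,z)*1000).round(1).tolist())
q([[275,347],[495,347],[281,473],[488,474]],.030); q([[253,88],[570,117]],.06)
```

```text
[[58.9, -75.4], [-63.3, -75.5], [60.8, 8.2], [-65.1, 8.8]]
[[53.0, -206.2], [-79.5, -195.0]]
```

```bash
python3 -m jog '0.8 0 0 -60 0;0.8 0 0 -50 0;0.8 0 0 0 0;0.8 0 0 0 0' >/dev/null; python3 w.py; python3 -m jog '0.8 1.5 8 0 0;0.8 1.5 8 0 0;0.8 1.3 7 0 0;0.8 1.1 6 0 0;0.8 1.1 6 0 0'>/dev/null;  python3 w.py; python3 -m jog '0.8 0.7 4 0 0;0.8 0.7 4 0 0;0.8 0.2 1 0 0;0.8 0 0 0 0'>/dev/null; python3 w.py
```

```text
[[  -0.9 -103. ]] 12.7 F [ 0.1 -0.9] 0.7 yaw -100.48 7.6
[[ -0.7 -67.5]] 12.9 F [ 0.2 -3.7] 3.4 yaw -100.53 8.225
[[ -0.9 -58.2]] 12.4 F [ 0.5 -2.6] 0.4 yaw -100.56 8.725
```

```bash
python3 -m jog '0.8 0.2 1 0 0;0.8 0.2 1 0 0;0.8 0.2 1 0 0;0.8 0 0 0 0' >/dev/null; python3 w.py; python3 -m jog '0.8 0.2 1 0 0;0.8 0.2 1 0 0;0.8 0.2 1 0 0;0.8 0 0 0 0' >/dev/null; python3 w.py; python3 -m jog '0.8 0.2 1 0 0;0.8 0.2 1 0 0;0.8 0 0 0 0' >/dev/null; python3 w.py
```

```text
[[ -1.  -55.2]] 12.4 F [-0.9 -1.6] 1.6 yaw -100.55 9.225
[[ -0.9 -54.2]] 12.4 F [ 0.8 -9.2] -0.6 yaw -100.52 9.725
[[ -0.9 -54.1]] 12.5 F [  2.9 -18.1] -1.6 yaw -100.53 10.1
```

```bash
python3 -m jog '0.8 -1.8 -10 0 0;0.8 -1.8 -10 0 0;0.8 0 0 55 0;0.8 0 0 55 0;0.35 -9.4 9.9 0 10' >/dev/null;python3 -m jog '0.35 -9.4 9.9 0 10;0.35 -9.4 9.9 0 10;0.35 -9.4 9.9 0 10;0.35 -9.4 9.9 0 10;0.35 -9.4 9.9 0 10' >/dev/null;python3 -m jog '0.35 -9.4 9.9 0 10;0.35 -9.4 9.9 0 10;0.35 -9.4 9.9 0 10;0.35 0 0 0 0;0.35 0 0 0 0' >/dev/null; python3 w.py
python3 - <<'E'
from st import *
c=cam("wrist"); save(c,"w3.png",1.5); np.save("pics/w3.npy",c,allow_pickle=True)
E
```

```text
[[-99.6   1.8]] 122.7 F [ 0.1 -0.3] -0.3 yaw -10.68 11.975
```

View pics/w3.png

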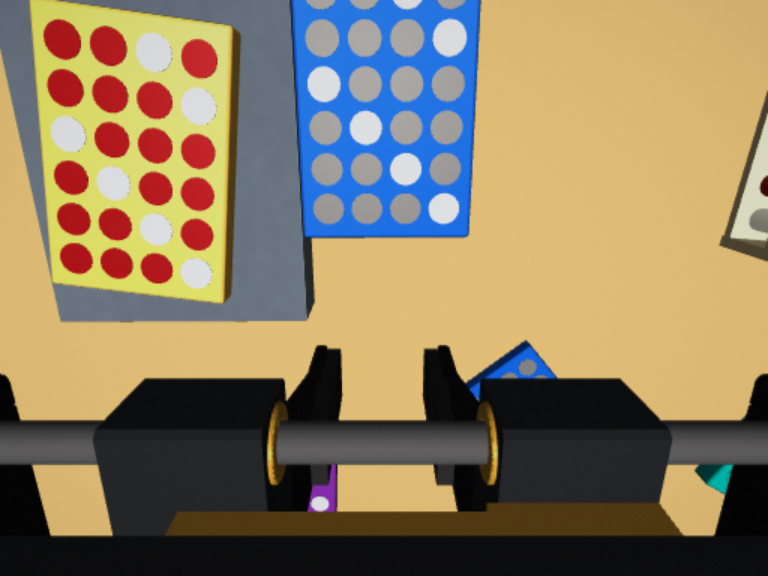

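Blue lies flush along the step (side edge at column ~300, near edge at row 236) and covers white completely. Next is the second x push.

```bash
python3 -m jog '0.35 0 0 -60 0;0.35 0 0 -50 0;0.35 7 -1.3 0 0;0.35 7 -1.3 0 0;0.35 5 -0.9 0 0' >/dev/null;python3 w.py; python3 -m jog '0.35 2 -0.4 0 0;0.35 1 -0.2 0 0;0.35 1 -0.2 0 0;0.35 0 0 0 0' >/dev/null; python3 w.py; python3 -m jog '0.35 1 -0.2 0 0;0.35 1 -0.2 0 0;0.35 1 -0.2 0 0;0.35 0 0 0 0' >/dev/null; python3 w.py; python3 -m jog '0.35 1 -0.2 0 0;0.35 1 -0.2 0 0;0.35 0 0 0 0' >/dev/null; python3 w.py
```

```text
[[-79.9   1.6]] 13.0 F [ 0.9 -0.5] 0.3 yaw -10.61 12.65
[[-77.4   1.5]] 12.5 F [-1.9  0.7] 1.2 yaw -10.56 13.15
[[-77.2   1.1]] 12.0 F [-8.3  1.8] 5.0 yaw -10.59 13.65
[[-77.2   0.8]] 11.7 F [-11.1   4.6] 6.9 yaw -10.61 14.025
```

```bash
python3 -m jog '0.35 -14 2.6 0 0;0.35 -14 2.6 0 0;0.35 0 0 60 0;0.35 0 0 60 0;0.35 30 19 50 0' >/dev/null;python3 -m jog '0.35 20 19 50 0;0.35 18 0 0 0;0.35 0 0 0 0;0.35 0 0 0 0' >/dev/null; python3 w.py
python3 - <<'E'
from meas import *
from st import S
c=cam("wrist"); cv2.imwrite("pics/w4.png",cv2.resize(c["px"][70:270,100:360,::-1],None,fx=3,fy=3)); np.save("pics/w4.npy",c,allow_pickle=True)
for n,z in(("blue",.030),("yellow",.046),("wall",.052),("step",.031)):
    k,P=rect(c,n,z,300); R=cv2.minAreaRect(P.astype(np.float32)); print(n,S(R[0]).round(1),np.round(R[1],1),round(R[2],2))
E
```

```text
[[-41.1  50.9]] 231.6 F [0.1 0.7] 0.2 yaw -10.57 15.15
blue [[-1.4 -0.9]] [ 84.7 124.9] 79.41
yellow [[-26.9 115.2]] [ 84.2 126.1] 71.89
wall [[67.4 66.4]] [219.1   8.9] 79.43
step [[-23.6 109.2]] [133.4 171.8] 79.58
```

View pics/w4.png

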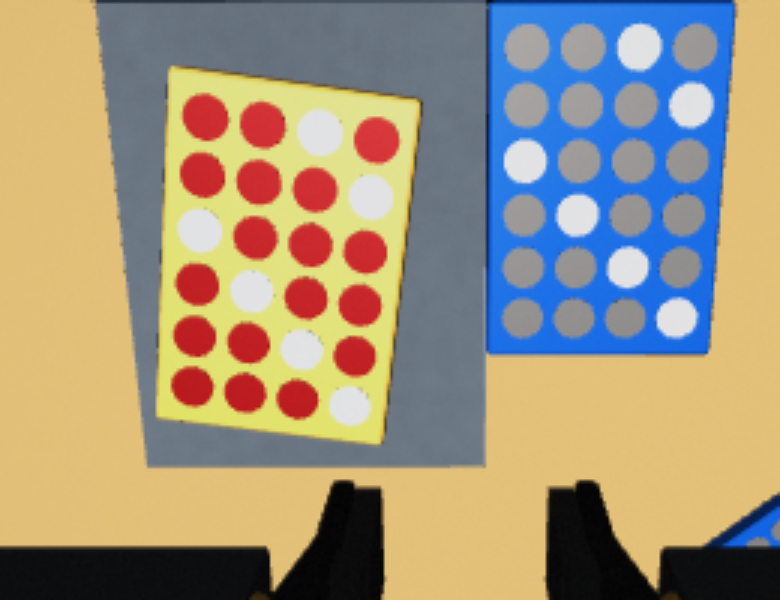

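Blue sits flush against wall and step: it measures (-1.4,-0.9) with the stand features themselves reading about (-1.2,-1.2). Yellow is unmoved. Next I push yellow along the step to the wall.

```bash
python3 -m jog '0.35 -22 26 0 0;0.35 -22 26 -20 0;0.35 -22 25 -30 0;0.35 0 0 -50 0;0.35 0 0 -40 0' >/dev/null;python3 -m jog '0.35 0 0 -30 0;0.35 0 0 -15 0;0.35 0 0 0 0' >/dev/null; python3 w.py
```

```text
[[-120.3  114.1]] 46.3 F [0.5 0.1] -0.6 yaw -10.57 16.2
```

```bash
python3 -m jog '0.35 8 -1.5 -3 0;0.35 6 -1.1 0 0;0.35 6 -1.1 0 0;0.35 6 -1.1 0 0;0.35 6 -1.1 0 0' >/dev/null;python3 w.py; python3 -m jog '0.35 5 -0.9 0 0;0.35 3 -0.6 0 0;0.35 1 -0.2 0 0;0.35 0 0 0 0' >/dev/null; python3 w.py; python3 -m jog '0.35 1 -0.2 0 0;0.35 1 -0.2 0 0;0.35 1 -0.2 0 0;0.35 0 0 0 0' >/dev/null; python3 w.py
```

```text
[[-86.1 115. ]] 44.7 F [-0.8 -0.8] 0.8 yaw -10.56 16.825
[[-77.6 114.9]] 44.4 F [-2.1  0.2] 1.2 yaw -10.56 17.325
[[-77.  114.3]] 44.4 F [-8.6  1.3] 7.4 yaw -10.57 17.825
```

```bash
python3 -m jog '0.35 -13 2.4 0 0;0.35 -13 2.4 0 0;0.8 0 0 60 0;0.8 0 0 10 0;0.8 12 5.9 0 -10' >/dev/null;python3 -m jog '0.8 12 5.9 0 -10;0.8 12 5.9 0 -10;0.8 12 5.9 0 -10;0.8 12 5.9 0 -10;0.8 12 5.9 0 -10' >/dev/null;python3 -m jog '0.8 12 5.9 0 -10;0.8 12 5.9 0 -10;0.8 12 5.9 0 -10;0.8 0 0 0 0;0.8 0 0 0 0' >/dev/null; python3 w.py
python3 - <<'E'
from meas import *
from st import S
c=cam("wrist"); save(c,"w5.png",1.5)
k,P=rect(c,"yellow",.046,300); R=cv2.minAreaRect(P.astype(np.float32)); print(S(R[0]).round(1),np.round(R[1],1),round(R[2],2)); print(S(P).max(0),S(P).min(0))
E
```

```text
[[ -4.8 186.5]] 114.0 F [-0.2  0.2] 0.7 yaw -100.41 19.7
[[ -1.6 122.5]] [ 83.7 126.1] 79.56
[ 61.42875767 164.34252741] [-64.64271554  80.63144021]
```

```bash
python3 -m jog '0.8 0 0 -50 0;0.8 0 0 -20 0;0.8 0 0 0 0' >/dev/null;python3 w.py; python3 -m jog '0.8 -1.5 -8 0 0;0.8 -1.5 -8 0 0;0.8 -1.5 -8 0 0;0.8 -1.5 -8 0 0;0.8 -1.5 -8 0 0' >/dev/null; python3 w.py;python3 -m jog '0.8 -1.5 -8 0 0;0.8 -1.5 -8 0 0;0.8 -1.5 -8 0 0;0.8 -1.5 -8 0 0;0.8 -1.5 -8 0 0' >/dev/null; python3 w.py
```

```text
[[ -5.5 185.8]] 42.9 F [-0.1 -0.3] 0.4 yaw -100.51 20.125
[[ -3.9 145.7]] 45.0 F [0.1 1.7] 0.2 yaw -100.55 20.75
[[ -4.4 104.8]] 44.5 F [-0.2  0.8] 1.6 yaw -100.55 21.375
```

Another 40 mm or so, then slow down.

```bash
python3 -m jog '0.8 -1.1 -6 0 0;0.8 -1.1 -6 0 0;0.8 -1.1 -6 0 0;0.8 -1.1 -6 0 0;0.8 -1.1 -6 0 0' >/dev/null; python3 w.py;python3 -m jog '0.8 -0.9 -5 0 0;0.8 -0.7 -4 0 0;0.8 -0.4 -2 0 0;0.8 -0.4 -2 0 0;0.8 0 0 0 0' >/dev/null; python3 w.py
```

```text
[[-4.3 74.5]] 44.5 F [-0.2  0.4] 0.4 yaw -100.55 22.0
[[-4.4 61.5]] 44.5 F [-1.1  0.4] 0.5 yaw -100.55 22.625
```

```bash
python3 -m jog '0.8 -0.4 -2 0 0;0.8 -0.4 -2 0 0;0.8 -0.4 -2 0 0;0.8 -0.4 -2 0 0;0.8 0 0 0 0' >/dev/null; python3 w.py
python3 - <<'E'
from meas import *
from st import S
c=cam("wrist"); save(c,"w6.png",1.5)
k,P=rect(c,"yellow",.045,300); R=cv2.minAreaRect(P.astype(np.float32)); print(S(R[0]).round(1),np.round(R[1],1),round(R[2],2)); print(S(P).max(0),S(P).min(0))
E
```

```text
[[-4.4 53.3]] 44.6 F [-0.1  1.1] -0.4 yaw -100.56 23.25
[[-2.8 -2. ]] [ 83.5 125.4] 79.44
[59.91692283 39.81776155] [-65.58080477 -43.89089338]
```

View pics/w6.png

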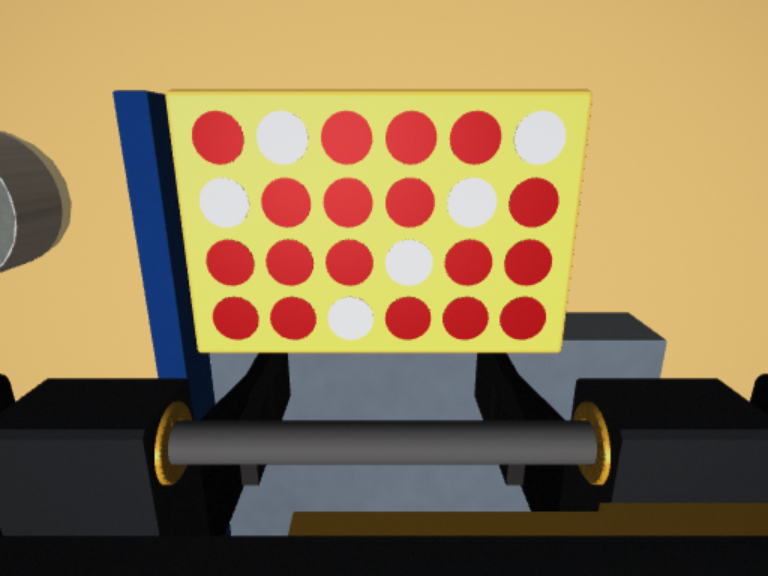

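Yellow now covers the pile (corners 168,91 / 590,91 / 560,352 / 198,352). Next I flush it from -y, touching blue and yellow together.

```bash
python3 -m jog '0.8 1.8 10 0 0;0.8 1.8 10 0 0;0.8 0 0 40 0;0.8 -8.3 -48.6 10 0;0.8 -8.3 -48.6 0 0' >/dev/null; python3 -m jog '0.8 -10 -58 0 0;0.8 0 0 0 0;0.8 0 0 0 0' >/dev/null; python3 w.py
```

```text
[[ -2.3 -83.1]] 94.5 F [-0.3  0.2] -1.0 yaw -100.55 24.3
```

```bash
python3 -m jog '0.8 0 0 -50 0;0.8 0 0 -16 0;0.8 1.5 8 0 0;0.8 1.5 8 0 0;0.8 0.9 5 0 0' >/dev/null; python3 w.py; python3 -m jog '0.8 0.4 2 0 0;0.8 0.4 2 0 0;0.8 0.2 1 0 0;0.8 0.2 1 0 0;0.8 0 0 0 0' >/dev/null; python3 w.py; python3 -m jog '0.8 0.2 1 0 0;0.8 0.2 1 0 0;0.8 0.2 1 0 0;0.8 0 0 0 0' >/dev/null; python3 w.py
```

```text
[[ -1.4 -61.1]] 30.1 F [ 0.1 -1.1] 0.9 yaw -100.48 24.925
[[ -2.4 -56.2]] 28.5 F [0.3 0.4] -0.6 yaw -100.56 25.55
[[ -2.3 -54.2]] 28.5 F [ 0.9 -4.9] 0.0 yaw -100.53 26.05
```

```bash
python3 -m jog '0.8 0.2 1 0 0;0.8 0 0 0 0' >/dev/null; python3 w.py
python3 -m jog '0.8 -1.8 -10 0 0;0.8 -1.8 -10 0 0;0.8 0 0 50 0;0.8 0 0 40 0;0.35 -9.4 9.9 0 10' >/dev/null;python3 -m jog '0.35 -9.4 9.9 0 10;0.35 -9.4 9.9 0 10;0.35 -9.4 9.9 0 10;0.35 -9.4 9.9 0 10;0.35 -9.4 9.9 0 10' >/dev/null;python3 -m jog '0.35 -9.4 9.9 0 10;0.35 -9.4 9.9 0 10;0.35 -9.4 9.9 0 10;0.35 0 0 0 0;0.35 0 0 0 0' >/dev/null; python3 w.py
```

```text
[[ -2.4 -54.2]] 28.6 F [ 1.2 -9.7] -0.2 yaw -100.53 26.3
[[-101.1   -0.2]] 118.7 F [-0.2  0.1] 1.0 yaw -10.69 28.175
```

```bash
python3 -m jog '0.35 0 0 -60 0;0.35 0 0 -30 0;0.35 7 -1.3 0 0;0.35 7 -1.3 0 0;0.35 5 -0.9 0 0' >/dev/null;python3 w.py; python3 -m jog '0.35 2 -0.4 0 0;0.35 1 -0.2 0 0;0.35 1 -0.2 0 0;0.35 1 -0.2 0 0;0.35 0 0 0 0' >/dev/null; python3 w.py; python3 -m jog '0.35 1 -0.2 0 0;0.35 1 -0.2 0 0;0.35 1 -0.2 0 0;0.35 0 0 0 0' >/dev/null; python3 w.py
```

```text
[[-80.1   0.2]] 30.1 F [ 0.7 -0.4] 0.0 yaw -10.57 28.8
[[-77.6  -0.3]] 28.5 F [-1.4 -0.3] 1.2 yaw -10.56 29.425
[[-77.2  -0.7]] 28.0 F [-7.7  2.3] 5.4 yaw -10.58 29.925
```

```bash
python3 -m jog '0.35 -14 2.6 0 0;0.35 -14 2.6 0 0;0.35 0 0 50 0;0.35 -20 -25 30 0;0.35 -40 -45 0 0' >/dev/null;python3 -m jog '0.35 -20 -30 0 0;0.35 0 0 0 0;0.35 0 0 0 0' >/dev/null; python3 w.py
python3 - <<'E'
from meas import *
from st import S
c=cam("wrist"); t=cam("top")
k,P=rect(t,"yellow",.045,100); R=cv2.minAreaRect(P.astype(np.float32)); print(S(R[0]).round(1),np.round(R[1],1),round(R[2],2))
a=cv2.resize(c["px"][0:240,40:340],(800,600)[:2] and (500,400)); b=cv2.resize(t["px"][100:260,160:400],(300,200)); 
cv2.imwrite("pics/w7.png",np.hstack([a,np.vstack([b,np.zeros((200,300,3),np.uint8)])])[...,::-1])
E
```

```text
[[-162.8 -112.9]] 108.8 F [-0.6  1. ] 0.5 yaw -10.55 30.925Traceback (most recent call last):
  File "<stdin>", line 4, in <module>
  File "meas.py", line 10, in rect
    k=max(cs,key=cv2.contourArea); P=ray(c,cv2.convexHull(k)[:,0],z)*1000
ValueError: max() iterable argument is empty
```

Run:
```python
from meas import *
c=cam("wrist"); t=cam("top")
a=cv2.resize(c["px"][0:270,60:360],(500,450)); b=cv2.resize(t["px"][100:260,160:400],(300,200)); 
cv2.imwrite("pics/w8.png",np.hstack([a,np.vstack([b,np.zeros((250,300,3),np.uint8)])])[...,::-1])
```

```text
(no output)
```

View pics/w8.png

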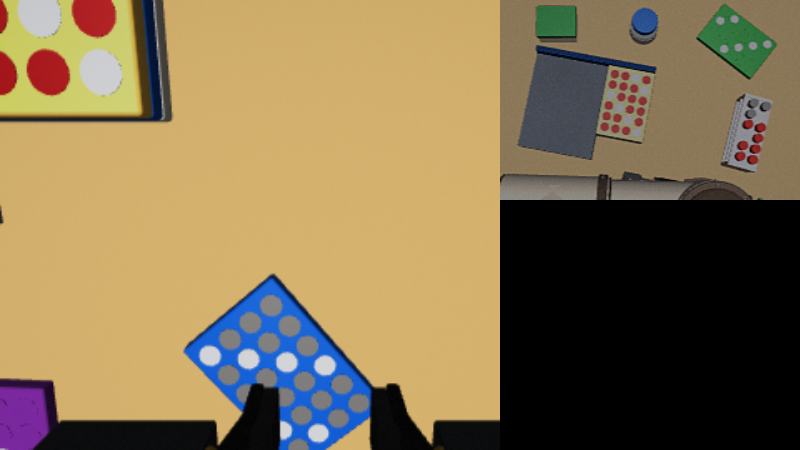

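The side view shows the pile's -x/-y corner at (170,120): yellow, blue and white edges step outward evenly with perspective. I'll check this numerically.

Run:
```python
from meas import *
from st import *
c=cam("wrist")
for z in (.045,.03,.015,0):
    w=O+E.T@np.array([-65.4,-44.1]); w2=O+E.T@np.array([-40,-44.1]); w3=O+E.T@np.array([-65.4,-20.])
    print(z,proj(c,[[*w/1000,z],[*w2/1000,z],[*w3/1000,z]]).round(1).tolist())
for y in(20,30,40): print(y,[(x,c["px"][y,x].tolist()) for x in range(138,168)])
for x in(70,110): print(x,[(y,c["px"][y,x].tolist()) for y in range(64,77)])
```

```text
0.045 [[144.7, 68.8], [140.3, 23.9], [106.3, 68.9]]
0.03 [[151.9, 70.2], [148.1, 28.3], [116.0, 70.2]]
0.015 [[158.2, 71.3], [154.8, 32.2], [124.6, 71.3]]
0 [[163.8, 72.3], [160.8, 35.6], [132.1, 72.3]]
20 [(138, [206, 190, 95]), (139, [205, 173, 72]), (140, [176, 139, 51]), (141, [93, 70, 25]), (142, [72, 55, 20]), (143, [70, 53, 19]), (144, [70, 53, 20]), (145, [68, 51, 18]), (146, [67, 50, 19]), (147, [26, 55, 108]), (148, [5, 27, 68]), (149, [4, 20, 53]), (150, [3, 18, 51]), (151, [2, 19, 49]), (152, [3, 19, 48]), (153, [94, 104, 119]), (154, [131, 125, 117]), (155, [63, 61, 58]), (156, [64, 63, 57]), (157, [63, 61, 57]), (158, [63, 60, 56]), (159, [134, 114, 81]), (160, [205, 170, 106]), (161, [207, 173, 106]), (162, [206, 171, 104]), (163, [207, 172, 108]), (164, [206, 172, 106]), (165, [205, 171, 105]), (166, [207, 173, 107]), (167, [206, 171, 104])]
30 [(138, [205, 206, 115]), (139, [205, 190, 95]), (140, [207, 175, 74]), (141, [175, 136, 50]), (142, [91, 69, 25]), (143, [72, 55, 20]), (144, [71, 52, 18]), (145, [70, 53, 20]), (146, [69, 51, 18]), (147, [68, 50, 18]), (148, [
[... 985 characters left out ...]
 (163, [208, 174, 107]), (164, [208, 173, 106]), (165, [208, 173, 106]), (166, [209, 174, 108]), (167, [208, 173, 106])]
70 [(64, [205, 206, 101]), (65, [205, 206, 102]), (66, [204, 201, 98]), (67, [196, 178, 85]), (68, [194, 155, 60]), (69, [105, 80, 30]), (70, [53, 49, 36]), (71, [11, 21, 48]), (72, [53, 52, 50]), (73, [201, 167, 103]), (74, [206, 172, 106]), (75, [206, 173, 106]), (76, [206, 171, 106])]
110 [(64, [206, 207, 111]), (65, [207, 208, 111]), (66, [206, 204, 109]), (67, [199, 181, 87]), (68, [196, 158, 62]), (69, [108, 81, 30]), (70, [54, 49, 37]), (71, [13, 23, 48]), (72, [54, 53, 51]), (73, [202, 168, 104]), (74, [209, 174, 109]), (75, [208, 174, 108]), (76, [209, 174, 108])]
```

```bash
python3 -m jog '0.35 0 0 20 0;0.35 0 0 0 0' >/dev/null; python3 -c "
from station import r
print(r.finish_job())"
```

```text
the job is handed in; nothing more can be done
None
```

The job is handed in: white and blue were squared against the end wall and step first, then yellow was slid onto them, and the last wrist picture put the exposed edges flush to within about 0.5 mm, at about 31 s of the 72 s allowed.

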